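# Build the sieve tower on the shaker

### The arm

A 6-joint arm with a two-finger parallel gripper is mounted at the origin on a cart in front of the work surface, level with it; the furniture and walls round the work are solid. World frame = base frame: x ahead of the robot, y to its left, z up, the work surface at z = 0. Lengths are in m, angles in rad, forces in N, time in s.
With the tool pointing down it reaches from about 0.3 to 0.825 m from the base axis. Payload 5.4 kg.
Tool frame: the origin (TCP) lies on the centre line of the jaws, within the pads' length; the fingertips stand 22 mm ahead of it and the grasp point (between the pads) lies 3 mm ahead of it; y points along the fingers, z is the direction in which the jaws open and shut, and the axes are right-handed (so a half turn about y gives the same grasp; the last joint's range is limited). The gripper opens to 92 mm and grips with 3 to 60 N. Pads are 20 mm wide; open, the fingers measure 128 mm over their backs; the gripper's body (75 mm by 189 mm) begins 69 mm behind the grasp point.
Start: joints at [-1.491, 0.158, 1.597, -0, 1.386, -0.21], TCP at [0.164, -0.551, 0.208] pointing down, gripper open.
Joint ranges: [-2.91, 2.91], [-0.94, 2.29], [0.18, 2.7], [-1.29, 4.43], [0.17, 2.64], [-3, 3]. Speed limits (rad/s): [2.57, 2.57, 3.14, 3.14, 3.14, 3.14].

### API

Orientations are given as a 3x3 rotation matrix whose columns are the frame's x, y, z axes.
In Python, from bench import env, camera gives the robot as it stands. The module is installed in compiled form; this text tells all that it offers.
- The arm moves only by the tool servo_tool, never from a script. Its argument "targets" is a list of rows, each a list of 7 numbers: the shift along the world's x, y, z in m, then the turn, a rotation vector about the world's x, y, z in rad, then the closure in counts, from 0 (fully open) to 255 (shut). In form: [[dx, dy, dz, wx, wy, wz, claw], ...]. A call has 1 to 10 rows; each row shifts and turns the commanded pose from where the row before left it; what a row does not reach is not made up. A row lasts 1/8 s, in which the tool goes at most 62.5 mm and 10.7 degrees, less where a joint would pass 70% of its speed; a pose out of reach is approached as far as the arm can. A call with a gripper value outside its range is refused whole. The fingers move at their own pace and stop on an object; the grip force is fixed at half the most. Time passes only in rows, so rows that do not move let the fingers close. It gives the time, the measured TCP pose, the force and the opening at its end, in the units of the state.
- env.get_state(): the state, without advancing time (a new reading comes with each control period).
- camera(name): name is "scene" or "top" or "wrist"; returns a dict with "image" (384x512x3 uint8, red, green, blue), "fx", "fy", "cx", "cy" (pixels), "rvec" (rotation vector, rad) and "tvec" (3), from world to camera coordinates, as OpenCV has them. Camera axes: x right, y down, z forward; pixel columns grow to the right and rows downward; lengths in m; the calibration is good to about 2 mm. A picture is of the moment at which its call begins. There is no depth.
- env.job_done(): hands the job in, once; it reports no verdict.
The state is a dict: "time_s": time; "q": joint angles; "qd": joint speeds; "joint_efforts": joint torques, N m; "tcp_pos": TCP position; "tcp_rot": TCP orientation; "force": force on the tool from outside, world axes, zero at the start; "wrist_torque": the same for the moment, N m; "opening": finger opening in m.
Only numpy, scipy, OpenCV 4.12 (cv2) and the standard library are available. Lean on these libraries where they do the work, as an engineer would, in place of code of your own. Each camera call takes 0.05 s, during which the arm holds its last target.

### The job

Build the sieve tower on the shaker for a size-grading run: onto the receiver pan clipped to the shaker go the fine, then the medium, then the coarse sieve, so that the sample falls through ever finer cloth, and last the lid. Build it on the pan from the bottom up, one part at a time, lowering each until you feel it sit fully home and upright before you let it go (do not drop it), and leave the other things on the bench where they are.

Things in the scene. Friction and masses are not known exactly. Their poses are not given: they have to be found in the camera images.
- pan_rim (a point): Receiver pan, the target: open steel pan, 64 mm wide, bore as the sieves', fixed on the platform of the shaker (white box, 150x150 mm, at the left or right). Point: axis of the pan, level with its rim, 88 mm over the bench; z up. Seated, the rims of fine, medium and coarse stand 26, 62 and 108 mm above the pan's rim, their points 8, 39 and 80, the lid's 135 mm.
- fine_sieve_mid (a point): Shortest sieve: round steel sieve, 36 mm high; finest cloth, looks like a closed grey disc. Frame 64 mm wide, bore 55 flared to 60 at the mouth. Skirt under it 10 mm high, 52 tapering to 44, nests in the part below till the shoulder meets its rim (1 mm play, self-centring from 4 mm off). Grip across the frame, fingertips above the shoulder. Point: on the axis, half-way up, 18 mm over the foot; z up. 90 g.
- medium_sieve_mid (a point): Middle-height sieve: round steel sieve, 46 mm high; medium cloth, wires 4.5 mm apart. Frame 64 mm wide, bore 55 flared to 60 at the mouth. Skirt under it 10 mm high, 52 tapering to 44, nests in the part below till the shoulder meets its rim (1 mm play, self-centring from 4 mm off). Grip across the frame, fingertips above the shoulder. Point: on the axis, half-way up, 23 mm over the foot; z up. 90 g.
- coarse_sieve_mid (a point): Tallest sieve: round steel sieve, 56 mm high; coarse cloth, wires 10.5 mm apart. Frame 64 mm wide, bore 55 flared to 60 at the mouth. Skirt under it 10 mm high, 52 tapering to 44, nests in the part below till the shoulder meets its rim (1 mm play, self-centring from 4 mm off). Grip across the frame, fingertips above the shoulder. Point: on the axis, half-way up, 28 mm over the foot; z up. 90 g.
- lid_knob (a point): Lid: steel disc 64 mm wide, its top 12 mm over the foot, with a dark steel pull knob (24 mm diameter, from 22 to 48 mm over the foot) and a skirt below, 8 mm high, 52 tapering to 44 mm, that nests in the coarse sieve's mouth till the disc meets its rim. Grip the knob. Point: centre of the knob, 35 mm over the foot; z up. 80 g.
- marker: Bystander: black and white lab marker lying between the parts, 14x134x15 mm, long along its y; origin under its middle. Leave it.
- label_roll: Bystander: roll of blank labels lying flat, 58 mm diameter, 24 mm high; origin under its centre. Leave it.
- bench_timer: Bystander: white count-down timer with three buttons, 64x64x22 mm; origin under its centre. Leave it.
- forceps: Bystander: steel forceps lying flat, 14x128x8 mm, long along its y; origin under its middle. Leave it.
There are look-alikes about, which are no part of the job. Leave any purple look-alike of the part that bears coarse_sieve_mid alone.

How it is judged:
By the outcome, as a careful person would: the job done as asked, in the order asked, and still so for the second after the job is handed in, with the robot touching nothing.
It also fails if it takes over 109 s, if anything falls off the work surface, if the arm or the gripper's body presses on something with over 40 N, if the wrist force passes 120 N, or if a joint passes its speed limit or range.

## Working session

There is one attempt and no reset: what is moved stays moved. The work goes in short steps, Python scripts to look and compute and a tool call to move; the robot and the scene stay as the last step left them, time stands still between calls to the robot, and variables do not carry over. Pictures are saved under pics/ and viewed, and the job is handed in when it is done.

Besides the shell and the picture viewer there is one more tool, called after "Request:" as name([rows], argument=value, ...), one row to a line, values as JSON. servo_tool: Moves the arm, as the interface text tells. Its arguments: {"type":"object","properties":{"targets":{"type":"array","items":{"type":"array","items":{"type":"number"}}}},"required":["targets"]}

```bash
mkdir -p pics
cat > h.py <<'E'
import numpy as np, cv2
from bench import env, camera
def snap(n,f):
    c=camera(n); cv2.imwrite(f'pics/{f}.png',cv2.cvtColor(c['image'],cv2.COLOR_RGB2BGR))
    np.savez(f'pics/{f}.npz',**c); return c
def ld(f): return np.load(f'pics/{f}.npz')
def back(c,u,v,z):
    R=cv2.Rodrigues(np.array(c['rvec'],float))[0]; t=np.array(c['tvec'],float).ravel()
    d=R.T@np.array([(u-c['cx'])/c['fx'],(v-c['cy'])/c['fy'],1]); o=-R.T@t
    return o+d*(z-o[2])/d[2]
def proj(c,p):
    K=np.array([[c['fx'],0,c['cx']],[0,c['fy'],c['cy']],[0,0,1]],float)
    return cv2.projectPoints(np.array(p,float).reshape(-1,3),c['rvec'],c['tvec'],K,None)[0].reshape(-1,2)
E
python3 - <<'E'
from h import *
for n in ['scene','top','wrist']:
    c=snap(n,n+'0'); print(n,c['fx'],c['cx'],c['cy'],back(c,256,192,0), -cv2.Rodrigues(np.array(c['rvec'],float))[0].T@np.array(c['tvec']).ravel())
s=env.get_state(); print(s)
E
```

```text
scene 478.37017280724194 259.12311603108117 195.7312044932479 [ 0.60337466 -0.11503425  0.        ] [-0.06904193  0.84274484  0.67207413]
top 422.9267421299971 262.9291859069236 191.14320803636897 [0.55383857 0.01801084 0.        ] [ 0.38344493 -0.01402059  1.05523909]
wrist 272.3441451512224 258.7004276709132 189.41199671399917 [ 0.13038146 -0.55573545  0.        ] [ 0.22956116 -0.53133106  0.38428996]
{'time_s': 0.15, 'q': array([-1.49106606e+00,  1.58889424e-01,  1.59795941e+00,  7.62929046e-06,
        1.38620291e+00, -2.10068995e-01]), 'qd': array([ 0.00044278, -0.00089318, -0.00303511,  0.00035681,  0.00061319,
        0.00054894]), 'joint_efforts': array([-4.18792542e-04, -3.85916626e+01, -3.22434247e+01,  7.00991065e-02,
        3.51029634e-02, -8.46991179e-05]), 'tcp_pos': array([ 0.16427022, -0.55051097,  0.20704522]), 'tcp_rot': array([[-9.58301675e-01, -1.08734559e-04,  2.85758443e-01],
       [-2.85758294e-01,  1.45505190e-03, -9.58300621e-01],
       [-3.11592970e-04, -9.99998935e-01, -1.42545047e-03]]), 'force': array([-0.18353859, -0.10047789,  0.3173111 ]), 'wrist_torque': array([-0.01573718, -0.02302609, -0.01532749]), 'opening': 0.09218534394674524}
```

View pics/top0.png

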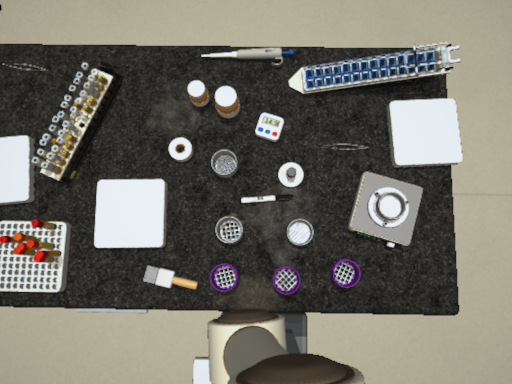

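View pics/scene0.png

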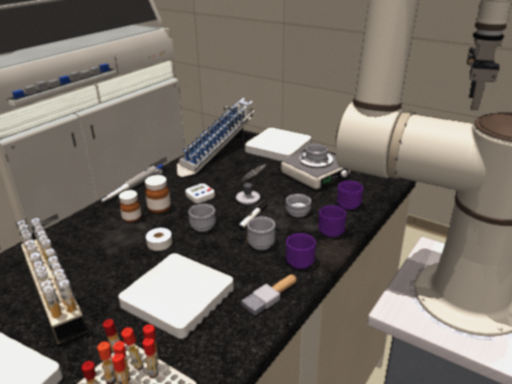

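View pics/wrist0.png

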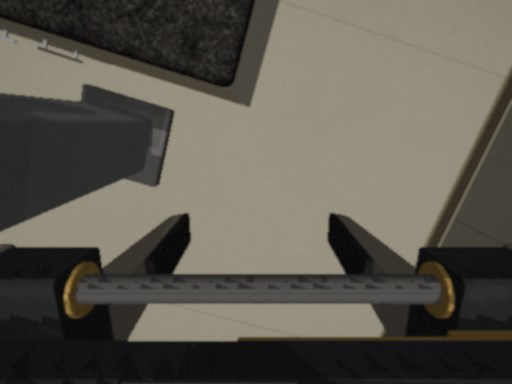

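Run:
```python
from h import *
t=cv2.imread('pics/top0.png'); 
cv2.imwrite('pics/topc.png',cv2.resize(t[125:265,200:430],None,fx=3.4,fy=3.4,interpolation=cv2.INTER_CUBIC))
t=cv2.imread('pics/scene0.png'); 
cv2.imwrite('pics/scc.png',cv2.resize(t[130:270,180:370],None,fx=4,fy=4,interpolation=cv2.INTER_CUBIC))
```

```text
(no output)
```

View pics/topc.png

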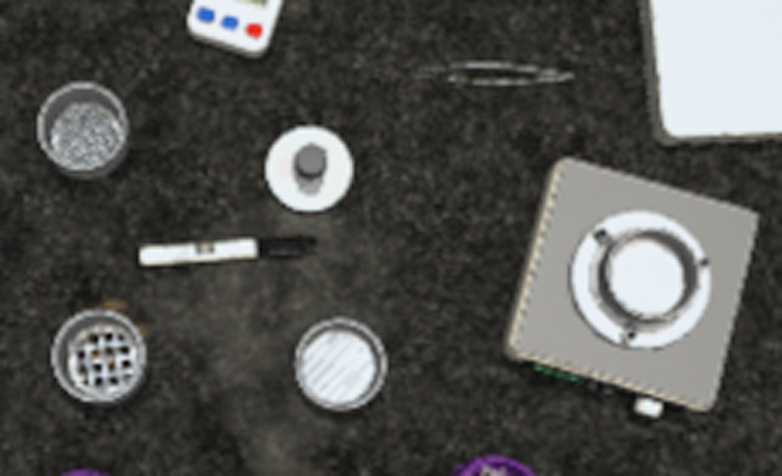

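View pics/scc.png

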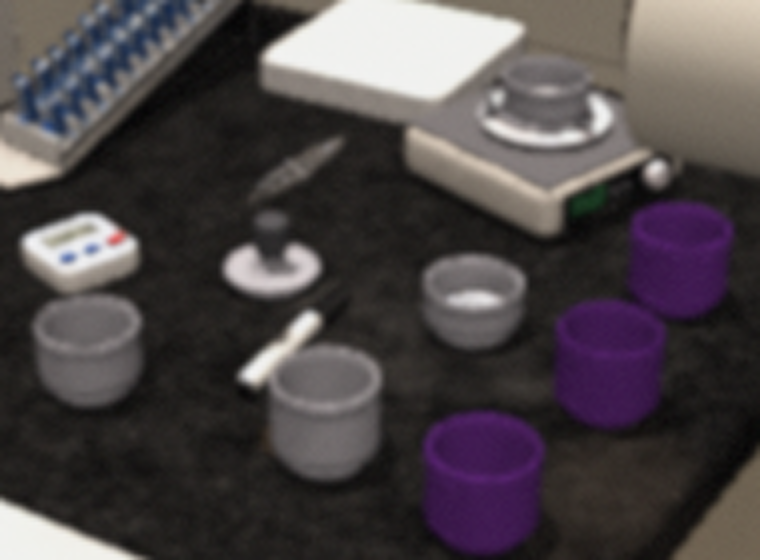

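```bash
cat > ov.py <<'E'
from h import *
import sys
def circ(x,y,z,r=.032): 
    a=np.linspace(0,2*np.pi,60,endpoint=False); return np.c_[x+r*np.cos(a),y+r*np.sin(a),0*a+z]
def overlay(f,objs,box,s,out,cols=None):
    c=ld(f); im=cv2.cvtColor(c['image'],cv2.COLOR_RGB2BGR); x0,y0,x1,y1=box
    im=cv2.resize(im[y0:y1,x0:x1],None,fx=s,fy=s,interpolation=cv2.INTER_CUBIC)
    for k,o in enumerate(objs):
        p=proj(c,circ(*o)); q=((p+.5-[x0,y0])*s-.5)
        cv2.polylines(im,[np.round(q).astype(int)],True,[(0,255,255),(0,255,0),(255,100,255)][k%3],1)
    cv2.imwrite(f'pics/{out}.png',im)
E
python3 - <<'E'
from ov import *
c=ld('top0')
print(proj(c,[[.383,-.014,0]]))
k=3.4
G={}
for n,(u,v),z in [('fine',(341,363),.036),('med',(83,128),.046),('coarse',(98,355),.056),('lid',(309,168),.012),('knob',(312,160),.048),('pan',(648,273),.088),('purple1',None,0)][:6]:
    print(n,back(c,u/k+200,v/k+125,z).round(4)); G[n]=back(c,u/k+200,v/k+125,z)
objs=[]
for n,h in [('fine',.036),('med',.046),('coarse',.056)]:
    x,y,_=G[n]; objs+= [(x,y,h,.032),(x,y,.010,.032)]
x,y,_=G['lid'];objs+=[(x,y,.012,.032),(x,y,.048,.012)]
x,y,_=G['pan'];objs+=[(x,y,.088,.032)]
overlay('top0',objs,(200,125,430,265),3.4,'ov1')
overlay('scene0',objs,(180,130,370,270),4,'ov2')
E
```

```text
[[267.54441884 260.70440743]]
fine [ 0.453  -0.0915  0.036 ]
med [0.6179 0.0955 0.046 ]
coarse [0.4543 0.0786 0.056 ]
lid [ 0.5981 -0.0691  0.012 ]
knob [ 0.5966 -0.0693  0.048 ]
pan [ 0.5138 -0.2946  0.088 ]
```

View pics/ov1.png

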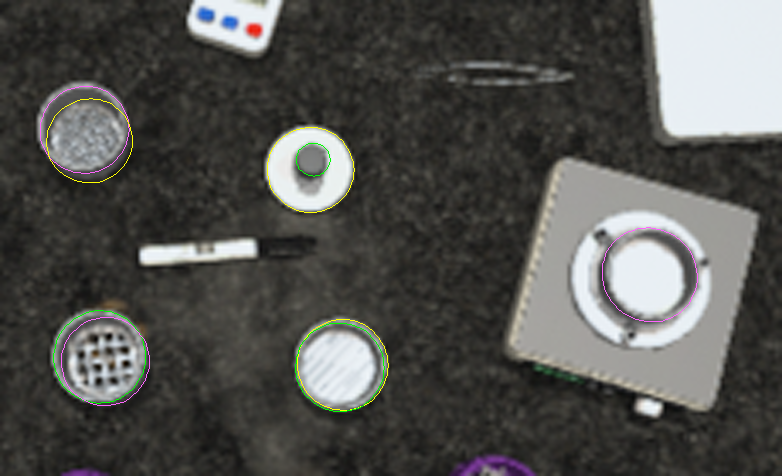

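View pics/ov2.png

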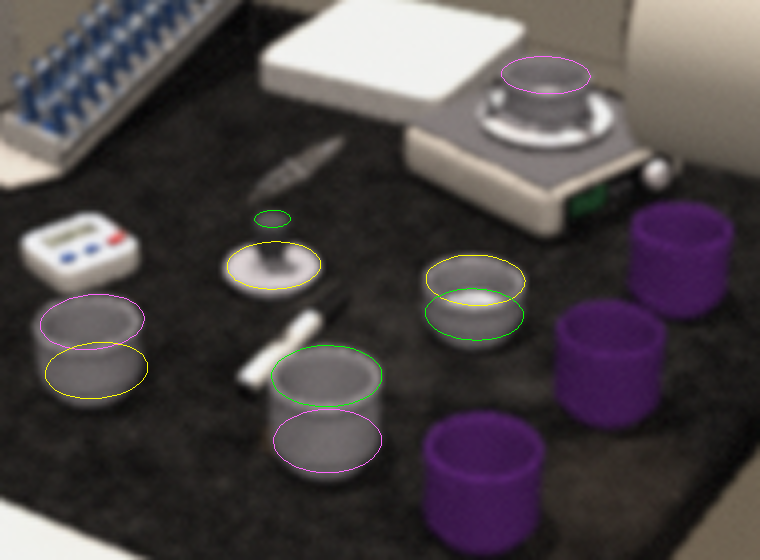

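Fine = (300,232) px: shortest and closed cloth. Medium = (225,163): dense mesh. Coarse = (230,230): open 10 mm grid, steel grey and tallest. Lid = (290,175). Pan = (390,205) on the shaker. The purple ones at (224,277), (287,280) and (346,272) are look-alikes, so I'll leave them. The crops and overlays agree to about 2 mm.

Request:
servo_tool([
  [0.029,0.046,-0.005,0,0,0,0],
  [0.029,0.046,-0.005,0,0,0,0],
  [0.029,0.046,-0.005,0,0,0,0],
  [0.029,0.046,-0.005,0,0,0,0],
  [0.029,0.046,-0.005,0,0,0,0],
  [0.029,0.046,-0.005,0,0,0,0],
  [0.029,0.046,-0.005,0,0,0,0],
  [0.029,0.046,-0.005,0,0,0,0],
  [0.029,0.046,-0.005,0,0,0,0],
  [0.028,0.045,-0.005,0,0,0,0],
])

```text
time_s: 1.4
tcp_pos: [0.4539, -0.0903, 0.1576]
tcp_rot: [[-0.958, 0.0, 0.286], [-0.286, -0.0, -0.958], [-0.0, -1.0, 0.0]]
force: [0.1, -0.3, -0.1]
opening: 0.092
```

Run:
```python
from ov import *
snap('wrist','w1'); s=env.get_state(); print(s['tcp_pos'],s['tcp_rot'])
overlay('w1',[(.453,-.0915,.036),(.453,-.0915,.01)],(0,0,512,384),1.5,'w1o')
```

```text
[ 0.45554482 -0.08510422  0.15689028] [[-9.57173541e-01  9.68268330e-04  2.89513170e-01]
 [-2.89506964e-01  4.15108455e-03 -9.57166906e-01]
 [-2.12858805e-03 -9.99990915e-01 -3.69298787e-03]]
```

View pics/w1o.png

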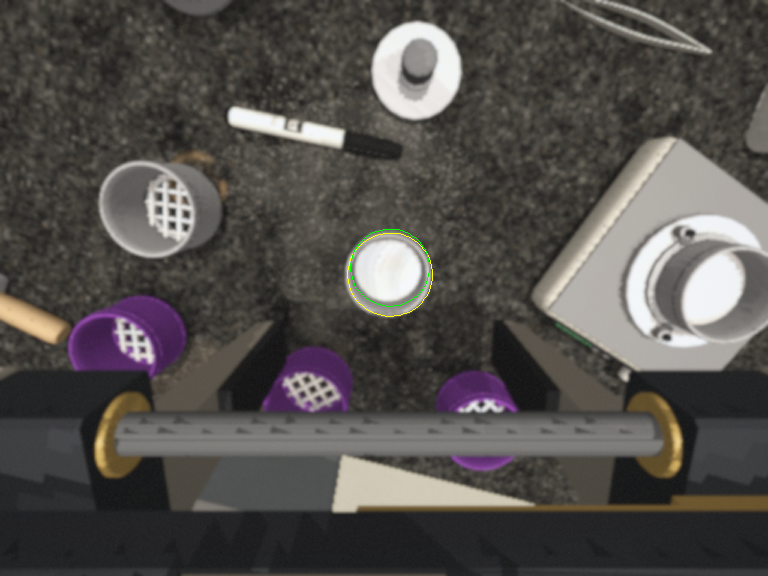

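Request:
servo_tool([
  [0,0,0,0,0,0,0],
  [0,0,-0.03,0,0,0,0],
  [0,0,-0.04,0,0,0,0],
  [0,0,-0.03,0,0,0,0],
  [0,0,-0.01,0,0,0,0],
  [0,0,-0.01,0,0,0,0],
  [0,0,0,0,0,0,0],
  [0,0,0,0,0,0,0],
])

```text
time_s: 2.45
tcp_pos: [0.4541, -0.0925, 0.0388]
tcp_rot: [[-0.958, 0.002, 0.286], [-0.286, -0.001, -0.958], [-0.001, -1.0, 0.001]]
force: [0.1, 0.4, 0.3]
opening: 0.092
```

Run:
```python
from ov import *
snap('wrist','w2'); s=env.get_state(); print(s['tcp_pos'],s['force'])
overlay('w2',[(.453,-.0915,.036),(.453,-.0915,.01)],(0,0,512,384),1.5,'w2o')
```

```text
[ 0.45408948 -0.09243207  0.03876167] [ 0.16484183 -0.34942294 -0.46044847]
```

View pics/w2o.png

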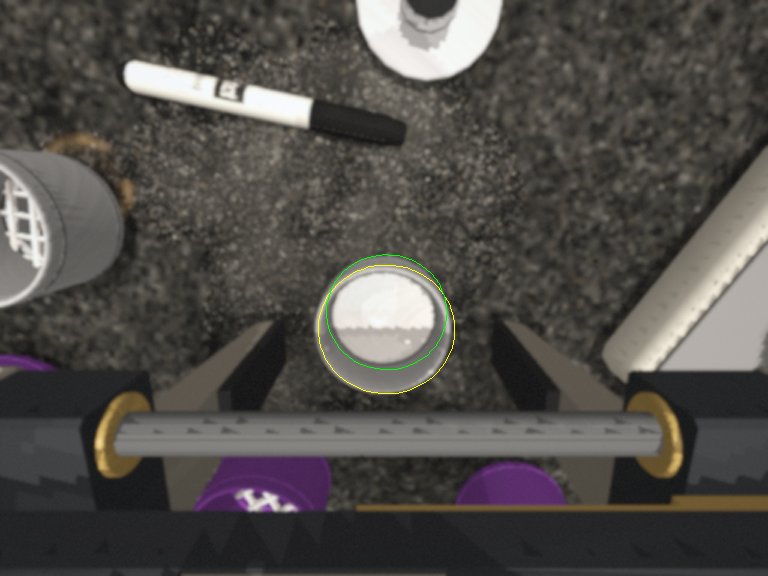

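Request:
servo_tool([
  [0,0,-0.003,0,0,0,0],
  [0,0,0,0,0,0,255],
  [0,0,0,0,0,0,255],
  [0,0,0,0,0,0,255],
  [0,0,0,0,0,0,255],
  [0,0,0,0,0,0,255],
  [0,0,0,0,0,0,255],
  [0,0,0,0,0,0,255],
])

```text
time_s: 3.5
tcp_pos: [0.4533, -0.092, 0.0348]
tcp_rot: [[-0.958, 0.0, 0.286], [-0.286, 0.0, -0.958], [-0.0, -1.0, -0.0]]
force: [0.5, 1.1, -0.3]
opening: 0.024
```

Run:
```python
from ov import *
snap('wrist','w3');snap('top','t3'); s=env.get_state(); print(s['tcp_pos'],s['force'],s['opening'])
a=cv2.imread('pics/t3.png')[125:265,200:430]; b=cv2.imread('pics/w3.png')
cv2.imwrite('pics/j3.png',np.vstack([cv2.resize(a,(512,312)),cv2.resize(b,(512,288),)[:288]]))
```

```text
[ 0.45329718 -0.09201171  0.03481225] [ 0.50945636  0.82760836 -0.42984599] 0.01597565120552317
```

View pics/j3.png

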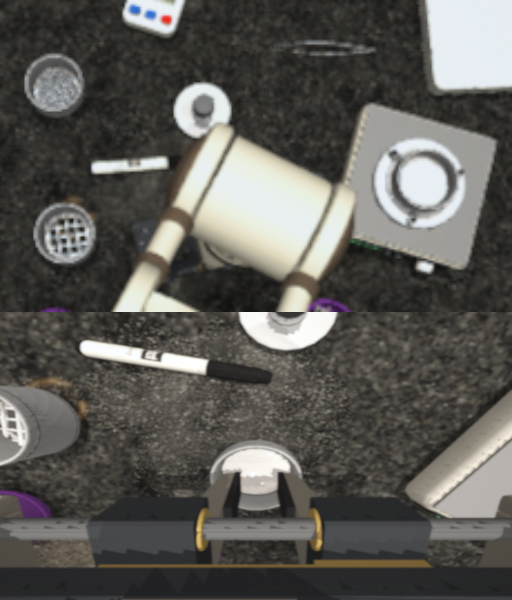

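Run:
```python
from ov import *
overlay('w3',[(.453,-.0915,.036),(.453,-.0915,.01)],(100,120,420,330),2.5,'w3o')
c=ld('w3'); s=env.get_state(); R=s['tcp_rot']; p=s['tcp_pos']
for off in (0,.003,.022): print(off, proj(c,[p+R[:,1]*off]))
snap('scene','s3')
c=ld('s3'); print(proj(c,[p,p+R[:,1]*.022]))
im=cv2.imread('pics/s3.png'); cv2.imwrite('pics/s3c.png',cv2.resize(im[130:280,230:400],None,fx=3.5,fy=3.5,interpolation=cv2.INTER_CUBIC))
```

```text
0 [[258.92394366 221.25181029]]
0.003 [[258.92302429 219.71223277]]
0.022 [[258.91779261 210.95129818]]
[[298.36977709 199.75071249]
 [298.12860215 206.96465899]]
```

View pics/w3o.png

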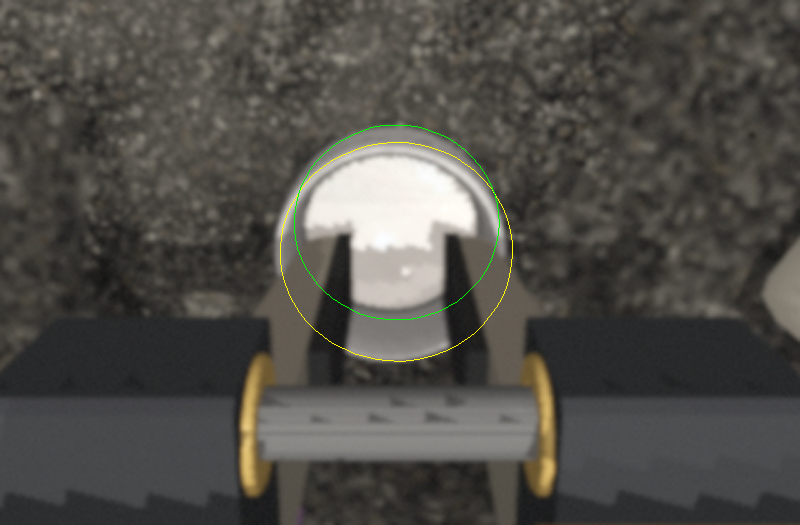

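View pics/s3c.png

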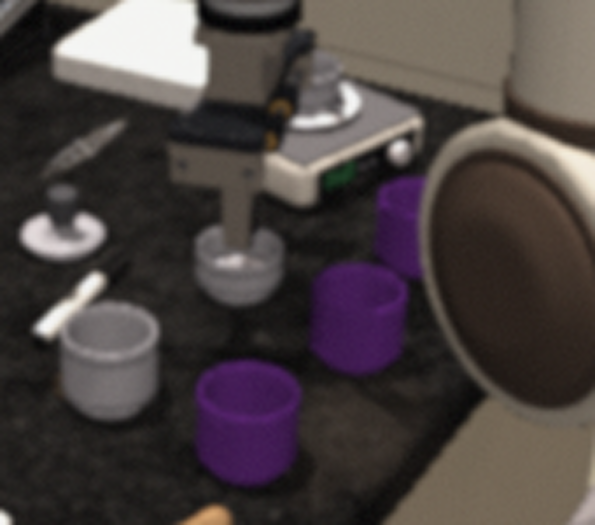

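Request:
servo_tool([
  [0,0,0,0,0,0,255],
  [0,0,0,0,0,0,255],
])

```text
time_s: 3.9
tcp_pos: [0.4533, -0.092, 0.0348]
tcp_rot: [[-0.958, 0.0, 0.286], [-0.286, 0.0, -0.958], [-0.0, -1.0, -0.0]]
force: [0.5, 0.0, -0.6]
opening: 0.0004
```

Run:
```python
from ov import *
snap('wrist','w4'); s=env.get_state(); print(s['tcp_pos'],s['force'],s['wrist_torque'],s['opening'])
im=cv2.imread('pics/w4.png'); cv2.imwrite('pics/w4c.png',cv2.resize(im[120:330,100:420],None,fx=2.5,fy=2.5,interpolation=cv2.INTER_CUBIC))
```

```text
[ 0.45327436 -0.09200913  0.03479282] [ 0.28277127 -0.35357737  0.2656534 ] [ 0.00777687 -0.05580125 -0.01037456] 0.00047947673393479884
```

View pics/w4c.png

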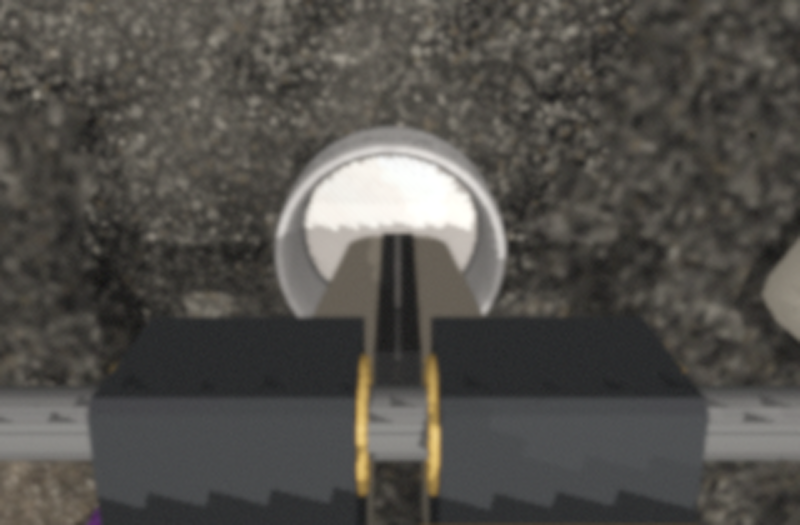

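Run:
```python
from ov import *
c=snap('scene','s4'); s=env.get_state(); R=s['tcp_rot']; p=s['tcp_pos']
im=cv2.imread('pics/s4.png'); S=10;x0,y0=265,160
im=cv2.resize(im[y0:220,x0:340],None,fx=S,fy=S,interpolation=cv2.INTER_CUBIC)
for d in (-.0,.01,.022):
    q=(proj(c,[p+R[:,1]*d])[0]+.5-[x0,y0])*S; cv2.circle(im,tuple(int(v) for v in q),4,(0,0,255),-1)
for o in [(.453,-.0915,.036),(.453,-.0915,.01)]:
    q=((proj(c,circ(*o))+.5-[x0,y0])*S); cv2.polylines(im,[np.round(q).astype(int)],True,(0,255,255),1)
cv2.imwrite('pics/s4c.png',im)
```

```text
(no output)
```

View pics/s4c.png

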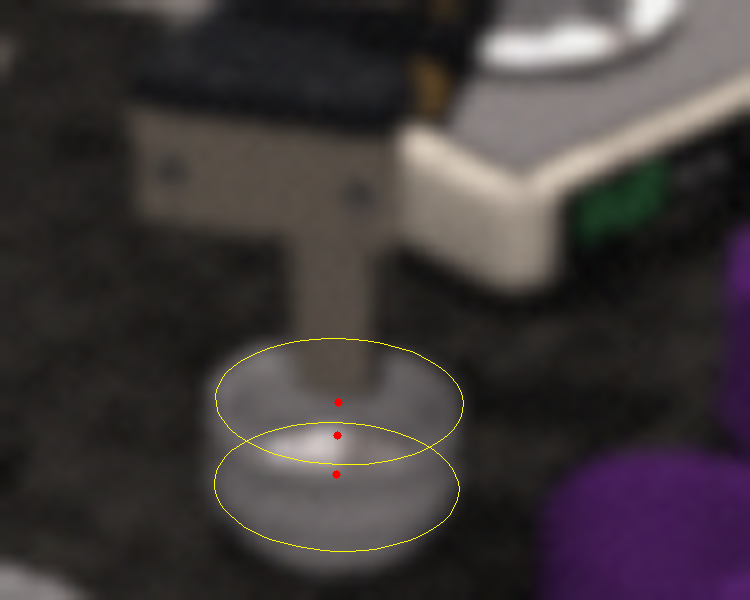

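The scene view shows the closed fingertips at y≈388 in the crop. That is about 4 mm above the reported TCP, not 22 mm below it, so the tips stood over the rim and closed on air. Next I'll raise, reopen and look again before lowering.

Request:
servo_tool([
  [0,0,0.015,0,0,0,255],
  [0,0,0,0,0,0,0],
  [0,0,0,0,0,0,0],
  [0,0,0,0,0,0,0],
  [0,0,0,0,0,0,0],
  [0,0,0,0,0,0,0],
  [0,0,0,0,0,0,0],
  [0,0,0,0,0,0,0],
  [0,0,0,0,0,0,0],
  [0,0,-0.015,0,0,0,0],
])

```text
time_s: 5.25
tcp_pos: [0.4544, -0.0926, 0.0353]
tcp_rot: [[-0.958, 0.003, 0.286], [-0.286, -0.001, -0.958], [-0.002, -1.0, 0.002]]
force: [0.6, -0.4, 0.6]
opening: 0.0884
```

Run:
```python
from ov import *
snap('wrist','w5'); c=snap('scene','s5'); s=env.get_state(); R=s['tcp_rot']; p=s['tcp_pos']; print(p,s['force'],s['opening'])
im=cv2.imread('pics/s5.png'); S=8;x0,y0=245,150
im=cv2.resize(im[y0:220,x0:340],None,fx=S,fy=S,interpolation=cv2.INTER_CUBIC)
for sg in (-1,1):
  for d in (-.0,.022):
    q=(proj(c,[p+R[:,1]*d+R[:,2]*sg*.046])[0]+.5-[x0,y0])*S; cv2.circle(im,tuple(int(v) for v in q),4,(0,0,255),-1)
cv2.imwrite('pics/s5c.png',im)
c=ld('w5')
im=cv2.imread('pics/w5.png');S=2;
im=cv2.resize(im[100:384,60:460],None,fx=S,fy=S,interpolation=cv2.INTER_CUBIC)
for sg in (-1,1):
  for d in (-.0,.022):
   for e in (-.01,.01):
    q=(proj(c,[p+R[:,1]*d+R[:,2]*sg*.046+R[:,0]*e])[0]+.5-[60,100])*S; cv2.circle(im,tuple(int(v) for v in q),4,(0,0,255) if d else (0,255,0),-1)
cv2.imwrite('pics/w5c.png',im)
```

```text
[ 0.45166858 -0.0912712   0.03276233] [-0.53633595 -0.27108539 -0.28775459] 0.09234597162290953
```

View pics/s5c.png

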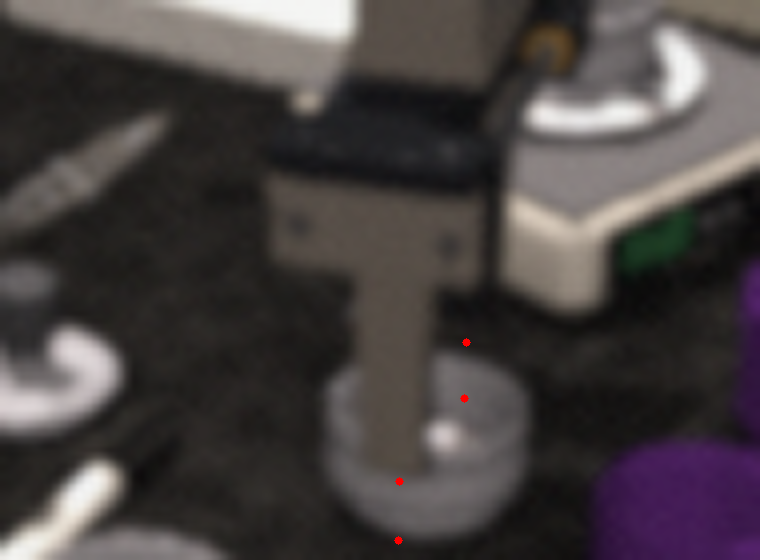

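View pics/w5c.png

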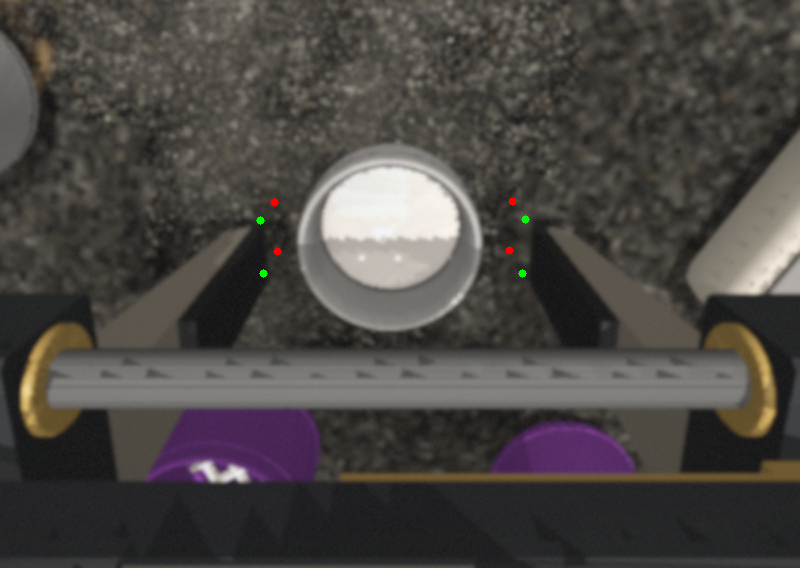

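Both views put the tips at about the reported TCP height. I'll lower gently, watching the force.

Request:
servo_tool([
  [0,0,-0.01,0,0,0,0],
  [0,0,-0.005,0,0,0,0],
  [0,0,0,0,0,0,0],
])

```text
time_s: 5.72
tcp_pos: [0.4529, -0.0918, 0.0192]
tcp_rot: [[-0.958, -0.001, 0.286], [-0.286, 0.001, -0.958], [0.001, -1.0, -0.001]]
force: [0.0, -0.3, -0.2]
opening: 0.0919
```

Run:
```python
from ov import *
c=snap('scene','s6'); s=env.get_state(); R=s['tcp_rot']; p=s['tcp_pos']; print(p,s['force'],s['opening'])
im=cv2.imread('pics/s6.png'); S=8;x0,y0=245,150
im=cv2.resize(im[y0:220,x0:340],None,fx=S,fy=S,interpolation=cv2.INTER_CUBIC)
for sg in (-1,):
  for z in (0,.01,.02,.03):
    P=p+R[:,2]*sg*.055; P[2]=z
    q=(proj(c,[P])[0]+.5-[x0,y0])*S; cv2.circle(im,tuple(int(v) for v in q),4,(0,0,255),-1)
cv2.imwrite('pics/s6c.png',im)
```

```text
[ 0.45316056 -0.09195315  0.01960678] [0.17224818 0.06441898 0.46482956] 0.09176903840323868
```

View pics/s6c.png

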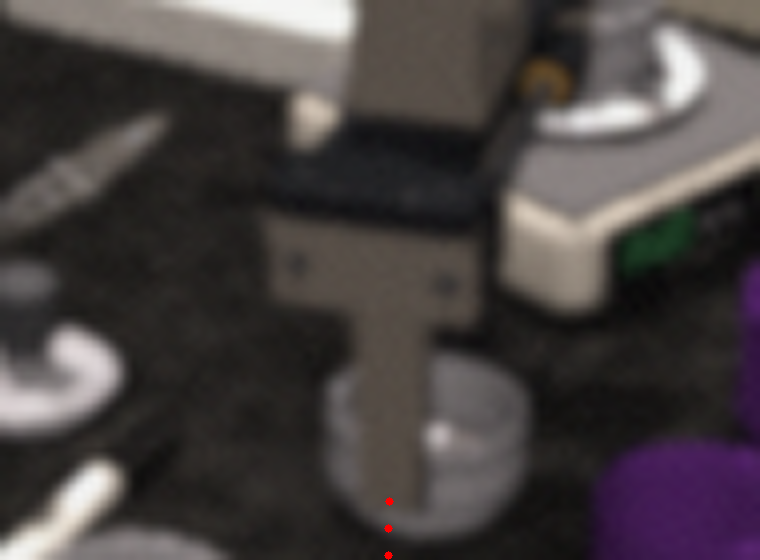

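Request:
servo_tool([
  [0,0,-0.003,0,0,0,0],
  [0,0,0,0,0,0,255],
  [0,0,0,0,0,0,255],
  [0,0,0,0,0,0,255],
  [0,0,0,0,0,0,255],
  [0,0,0,0,0,0,255],
])

```text
time_s: 6.52
tcp_pos: [0.4533, -0.092, 0.0169]
tcp_rot: [[-0.958, 0.0, 0.286], [-0.286, 0.0, -0.958], [-0.0, -1.0, -0.0]]
force: [-0.1, 0.5, 1.5]
opening: 0.063
```

Request:
servo_tool([
  [0,0,0.03,0,0,0,255],
  [0,0,0.05,0,0,0,255],
  [0,0,0.04,0,0,0,255],
  [0.015,-0.05,0,0,0,0,255],
  [0.015,-0.05,0,0,0,0,255],
  [0.015,-0.05,0,0,0,0,255],
  [0.015,-0.05,0,0,0,0,255],
  [0,0,0,0,0,0,255],
  [0,0,0,0,0,0,255],
])

```text
time_s: 7.65
tcp_pos: [0.5129, -0.2913, 0.1362]
tcp_rot: [[-0.958, -0.001, 0.286], [-0.286, 0.001, -0.958], [0.001, -1.0, -0.001]]
force: [0.5, 0.9, -1.4]
opening: 0.0631
```

Run:
```python
from ov import *
snap('wrist','w7'); c=snap('scene','s7'); s=env.get_state(); R=s['tcp_rot']; p=s['tcp_pos']; print(p,s['force'],s['opening'])
o=[(.5138,-.2946,.088),(p[0],p[1],p[2]+.019)]
overlay('w7',o,(60,100,460,384),2,'w7o')
overlay('s7',o,(260,110,390,210),6,'s7o')
```

```text
[ 0.51299441 -0.2907134   0.13656094] [-0.46488446  0.22055914 -0.63270006] 0.06310442509395472
```

View pics/w7o.png

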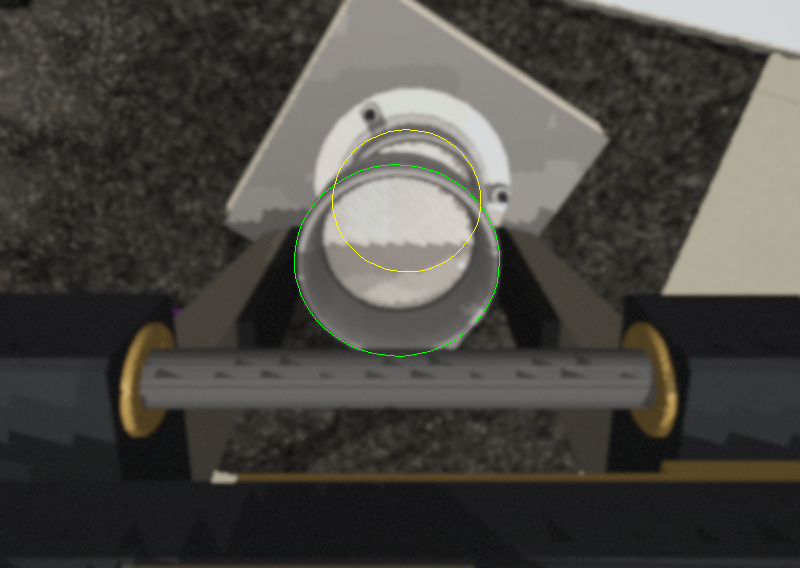

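View pics/s7o.png

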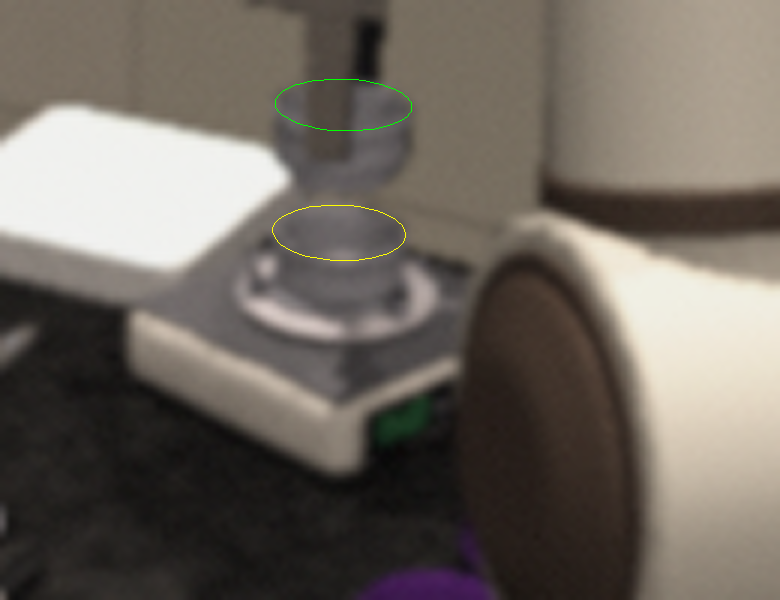

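Request:
servo_tool([
  [0.001,-0.003,0,0,0,0,255],
  [0,0,-0.015,0,0,0,255],
  [0,0,-0.01,0,0,0,255],
  [0,0,-0.005,0,0,0,255],
  [0,0,-0.004,0,0,0,255],
  [0,0,-0.003,0,0,0,255],
  [0,0,0,0,0,0,255],
])

```text
time_s: 8.62
tcp_pos: [0.5143, -0.295, 0.0997]
tcp_rot: [[-0.958, -0.0, 0.286], [-0.286, 0.0, -0.958], [0.0, -1.0, -0.0]]
force: [0.4, 0.1, 0.1]
opening: 0.0629
```

Request:
servo_tool([
  [0,0,-0.002,0,0,0,255],
  [0,0,-0.0015,0,0,0,255],
  [0,0,0,0,0,0,255],
])

```text
time_s: 9.0
tcp_pos: [0.5143, -0.2951, 0.0963]
tcp_rot: [[-0.958, 0.0, 0.286], [-0.286, -0.0, -0.958], [-0.0, -1.0, 0.0]]
force: [0.1, -0.1, -1.2]
opening: 0.063
```

Request:
servo_tool([
  [0,0,-0.001,0,0,0,255],
  [0,0,0,0,0,0,255],
])

```text
time_s: 9.25
tcp_pos: [0.5144, -0.2953, 0.0955]
tcp_rot: [[-0.958, 0.0, 0.286], [-0.286, -0.001, -0.958], [-0.0, -1.0, 0.001]]
force: [0.3, -0.9, -0.5]
opening: 0.063
```

Request:
servo_tool([
  [0,0,-0.001,0,0,0,255],
  [0,0,0,0,0,0,255],
])

```text
time_s: 9.5
tcp_pos: [0.5146, -0.2955, 0.0949]
tcp_rot: [[-0.958, 0.001, 0.286], [-0.286, -0.001, -0.958], [-0.0, -1.0, 0.001]]
force: [-0.8, -1.6, 3.4]
opening: 0.063
```

Request:
servo_tool([
  [0,0,-0.001,0,0,0,255],
  [0,0,0,0,0,0,255],
])

```text
time_s: 9.75
tcp_pos: [0.5146, -0.2955, 0.0948]
tcp_rot: [[-0.958, 0.001, 0.286], [-0.286, -0.001, -0.958], [-0.0, -1.0, 0.001]]
force: [-2.8, -0.7, 8.8]
opening: 0.0628
```

Request:
servo_tool([
  [0,0,0.001,0,0,0,255],
  [0,0,0,0,0,0,0],
  [0,0,0,0,0,0,0],
  [0,0,0,0,0,0,0],
  [0,0,0,0,0,0,0],
  [0,0,0.02,0,0,0,0],
  [0,0,0.05,0,0,0,0],
  [0,0,0.04,0,0,0,0],
  [0,0,0,0,0,0,0],
])

```text
time_s: 10.88
tcp_pos: [0.5166, -0.297, 0.2105]
tcp_rot: [[-0.958, 0.008, 0.286], [-0.286, -0.007, -0.958], [-0.005, -1.0, 0.009]]
force: [0.3, 0.5, 0.7]
opening: 0.092
```

Run:
```python
from ov import *
snap('wrist','w8'); c=snap('scene','s8'); s=env.get_state(); R=s['tcp_rot']; p=s['tcp_pos']; print(p,s['force'],s['opening'])
x,y=.5145,-.2953
o=[(x,y,.088),(x,y,.114)]
overlay('w8',o,(60,60,460,344),1.5,'w8o')
overlay('s8',o,(260,110,390,210),4.6,'s8o')
a=cv2.imread('pics/w8o.png');b=cv2.imread('pics/s8o.png'); w=600; cv2.imwrite('pics/j8.png',np.vstack([a,cv2.resize(b,(600,460))])[:886:1])
cv2.imwrite('pics/j8.png',np.hstack([cv2.resize(a,(400,284)),cv2.resize(b,(370,284))]))
```

```text
[ 0.51449028 -0.29515459  0.20529635] [-0.05869922 -0.62757518 -0.54767514] 0.0920194750797825
```

View pics/j8.png

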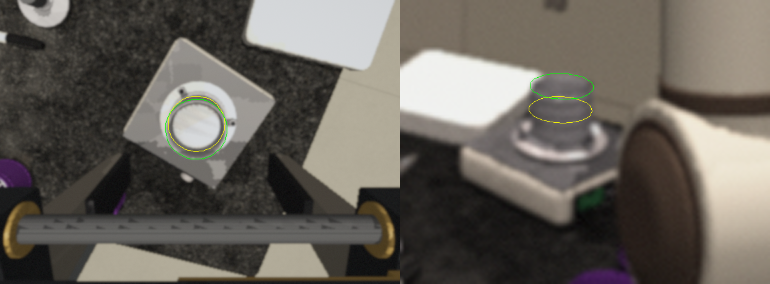

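Request:
servo_tool([
  [0.013,0.049,0,0,0,0,0],
  [0.013,0.049,-0.01,0,0,0,0],
  [0.013,0.049,-0.01,0,0,0,0],
  [0.013,0.049,-0.01,0,0,0,0],
  [0.013,0.049,-0.01,0,0,0,0],
  [0.013,0.049,-0.01,0,0,0,0],
  [0.013,0.049,-0.01,0,0,0,0],
  [0.013,0.049,-0.01,0,0,0,0],
  [0,0,0,0,0,0,0],
  [0,0,0,0,0,0,0],
])

```text
time_s: 12.22
tcp_pos: [0.6174, 0.0965, 0.1332]
tcp_rot: [[-0.958, -0.002, 0.286], [-0.286, -0.0, -0.958], [0.002, -1.0, -0.0]]
force: [0.1, -0.8, 0.3]
opening: 0.0921
```

Run:
```python
from ov import *
snap('wrist','w9'); c=snap('scene','s9'); s=env.get_state(); R=s['tcp_rot']; p=s['tcp_pos']; print(p,s['force'],s['opening'])
x,y=.619,.0965
o=[(x,y,.046),(x,y,.01)]
overlay('w9',o,(60,60,460,344),2,'w9o')
overlay('s9',[(.5145,-.2953,.088),(.5145,-.2953,.114)],(300,110,370,190),7,'s9o')
```

```text
[0.6180005  0.09567078 0.13410135] [-0.58715522  0.72451621 -0.45542128] 0.09220818744991377
```

View pics/w9o.png

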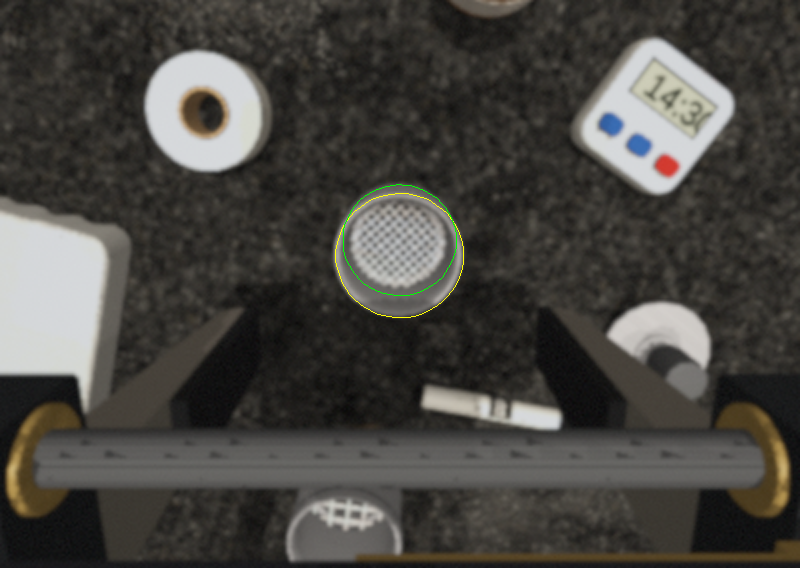

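View pics/s9o.png

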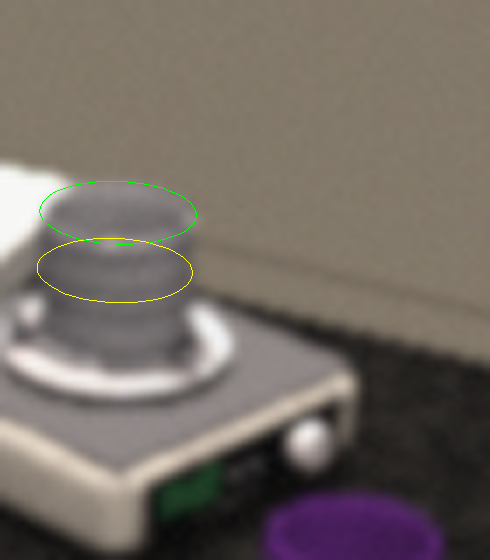

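Request:
servo_tool([
  [0.001,0.001,-0.03,0,0,0,0],
  [0,0,-0.04,0,0,0,0],
  [0,0,-0.025,0,0,0,0],
  [0,0,-0.01,0,0,0,0],
  [0,0,-0.005,0,0,0,0],
  [0,0,0,0,0,0,0],
  [0,0,0,0,0,0,255],
  [0,0,0,0,0,0,255],
  [0,0,0,0,0,0,255],
  [0,0,0,0,0,0,255],
])

```text
time_s: 13.58
tcp_pos: [0.6196, 0.098, 0.0247]
tcp_rot: [[-0.958, 0.001, 0.286], [-0.286, -0.0, -0.958], [-0.001, -1.0, 0.0]]
force: [-0.4, -0.1, 2.4]
opening: 0.0627
```

Request:
servo_tool([
  [0,0,0,0,0,0,255],
])

```text
time_s: 13.7
tcp_pos: [0.6196, 0.098, 0.0247]
tcp_rot: [[-0.958, 0.001, 0.286], [-0.286, -0.0, -0.958], [-0.001, -1.0, 0.0]]
force: [-0.7, 0.0, 2.6]
opening: 0.0634
```

Request:
servo_tool([
  [0,0,0.03,0,0,0,255],
  [0,0,0.055,0,0,0,255],
  [-0.013,-0.049,0.03,0,0,0,255],
  [-0.013,-0.049,0.025,0,0,0,255],
  [-0.013,-0.049,0,0,0,0,255],
  [-0.013,-0.049,0,0,0,0,255],
  [-0.013,-0.049,0,0,0,0,255],
  [-0.013,-0.049,0,0,0,0,255],
  [-0.013,-0.049,0,0,0,0,255],
  [-0.014,-0.05,0,0,0,0,255],
])

```text
time_s: 14.95
tcp_pos: [0.5135, -0.2963, 0.1639]
tcp_rot: [[-0.958, -0.0, 0.286], [-0.286, 0.001, -0.958], [0.0, -1.0, -0.001]]
force: [1.1, 0.2, -0.7]
opening: 0.0633
```

Request:
servo_tool([
  [0,0,0,0,0,0,255],
  [0,0,0,0,0,0,255],
])

```text
time_s: 15.2
tcp_pos: [0.5141, -0.2944, 0.1638]
tcp_rot: [[-0.958, -0.001, 0.285], [-0.285, 0.001, -0.958], [0.0, -1.0, -0.001]]
force: [1.3, 0.2, -0.4]
opening: 0.0633
```

Run:
```python
from ov import *
snap('wrist','w10'); c=snap('scene','s10'); s=env.get_state(); R=s['tcp_rot']; p=s['tcp_pos']; print(p,s['force'],s['opening'])
x,y=.5145,-.2953
o=[(x,y,.114),(p[0],p[1],p[2]-.0247+.046),(p[0],p[1],p[2]-.0247+.01)]
overlay('w10',o,(60,60,460,384),1.8,'w10o')
overlay('s10',o,(270,90,370,200),5.4,'s10o')
```

```text
[ 0.51454825 -0.29369098  0.16403357] [ 0.04060117  0.76157331 -0.92859775] 0.06281500331264048
```

View pics/w10o.png

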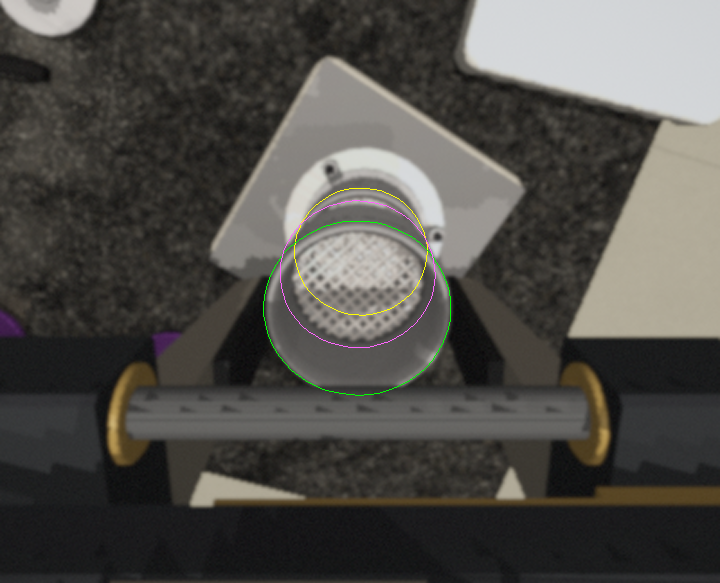

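View pics/s10o.png

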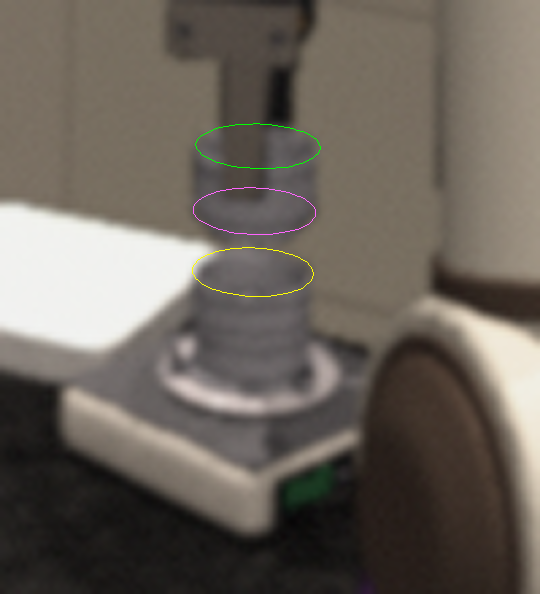

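Request:
servo_tool([
  [0,-0.001,-0.012,0,0,0,255],
  [0,0,-0.01,0,0,0,255],
  [0,0,-0.005,0,0,0,255],
  [0,0,-0.003,0,0,0,255],
  [0,0,-0.002,0,0,0,255],
  [0,0,0,0,0,0,255],
])

```text
time_s: 16.05
tcp_pos: [0.5143, -0.2961, 0.1324]
tcp_rot: [[-0.958, 0.0, 0.286], [-0.286, -0.0, -0.958], [-0.0, -1.0, 0.0]]
force: [0.6, -0.4, -0.9]
opening: 0.0629
```

Request:
servo_tool([
  [0,0,-0.001,0,0,0,255],
  [0,0,-0.001,0,0,0,255],
  [0,0,0,0,0,0,255],
])

```text
time_s: 16.42
tcp_pos: [0.5143, -0.296, 0.1303]
tcp_rot: [[-0.958, -0.0, 0.286], [-0.286, 0.0, -0.958], [0.0, -1.0, -0.0]]
force: [0.3, 0.6, -0.5]
opening: 0.0633
```

Request:
servo_tool([
  [0,0,-0.001,0,0,0,255],
  [0,0,0,0,0,0,255],
])

```text
time_s: 16.68
tcp_pos: [0.5142, -0.2959, 0.1292]
tcp_rot: [[-0.958, -0.0, 0.286], [-0.286, 0.0, -0.958], [0.0, -1.0, -0.0]]
force: [0.2, 0.4, -0.9]
opening: 0.063
```

Request:
servo_tool([
  [0,0,-0.001,0,0,0,255],
  [0,0,0,0,0,0,255],
])

```text
time_s: 16.92
tcp_pos: [0.5144, -0.2961, 0.1287]
tcp_rot: [[-0.958, 0.0, 0.286], [-0.286, -0.0, -0.958], [-0.0, -1.0, 0.0]]
force: [-1.0, 0.4, 2.4]
opening: 0.0629
```

Request:
servo_tool([
  [0,0,-0.001,0,0,0,255],
  [0,0,0,0,0,0,255],
])

```text
time_s: 17.18
tcp_pos: [0.5145, -0.2961, 0.1286]
tcp_rot: [[-0.958, 0.0, 0.286], [-0.286, -0.0, -0.958], [-0.0, -1.0, 0.0]]
force: [-2.1, 1.7, 7.3]
opening: 0.063
```

Request:
servo_tool([
  [0,0,0.001,0,0,0,255],
  [0,0,0,0,0,0,0],
  [0,0,0,0,0,0,0],
  [0,0,0,0,0,0,0],
  [0,0,0,0,0,0,0],
  [0,0,0.02,0,0,0,0],
  [0,0,0.04,0,0,0,0],
  [0,0,0.02,0,0,0,0],
])

```text
time_s: 18.18
tcp_pos: [0.5155, -0.297, 0.2126]
tcp_rot: [[-0.958, 0.004, 0.286], [-0.286, -0.003, -0.958], [-0.003, -1.0, 0.004]]
force: [0.5, -0.5, 1.5]
opening: 0.0917
```

Request:
servo_tool([
  [-0.0075,0.047,0,0,0,0,0],
  [-0.0075,0.047,0,0,0,0,0],
  [-0.0075,0.047,0,0,0,0,0],
  [-0.0075,0.047,0,0,0,0,0],
  [-0.0075,0.047,-0.02,0,0,0,0],
  [-0.0075,0.047,-0.02,0,0,0,0],
  [-0.0075,0.047,-0.02,0,0,0,0],
  [-0.0075,0.046,-0.02,0,0,0,0],
  [0,0,0,0,0,0,0],
  [0,0,0,0,0,0,0],
])

```text
time_s: 19.42
tcp_pos: [0.4554, 0.0784, 0.1298]
tcp_rot: [[-0.958, 0.002, 0.286], [-0.286, -0.001, -0.958], [-0.002, -1.0, 0.001]]
force: [-0.2, -0.4, 0.8]
opening: 0.0918
```

Run:
```python
from ov import *
snap('wrist','w11'); c=snap('scene','s11'); s=env.get_state(); R=s['tcp_rot']; p=s['tcp_pos']; print(p,s['force'],s['opening'])
x,y=.4545,.079
o=[(x,y,.056),(x,y,.01)]
overlay('w11',o,(60,60,460,344),2,'w11o')
overlay('s11',[(.5145,-.2953,.088),(.5145,-.2953,.114),(.5145,-.2953,.150)],(300,90,370,190),6,'s11o')
```

```text
[0.45562807 0.07783593 0.12974795] [-0.05090582 -0.32621172  0.29219904] 0.09176665497763167
```

View pics/w11o.png

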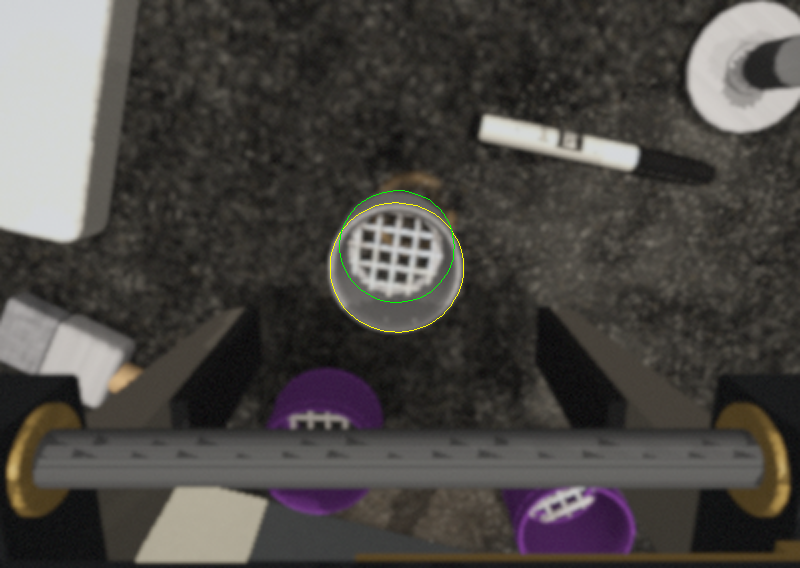

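View pics/s11o.png

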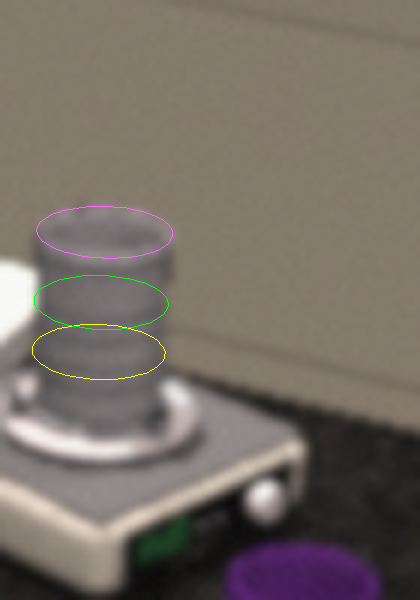

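Request:
servo_tool([
  [-0.001,0.001,-0.03,0,0,0,0],
  [0,0,-0.035,0,0,0,0],
  [0,0,-0.02,0,0,0,0],
  [0,0,-0.01,0,0,0,0],
  [0,0,-0.005,0,0,0,0],
  [0,0,0,0,0,0,0],
  [0,0,0,0,0,0,255],
  [0,0,0,0,0,0,255],
  [0,0,0,0,0,0,255],
  [0,0,0,0,0,0,255],
])

```text
time_s: 20.78
tcp_pos: [0.4536, 0.08, 0.0286]
tcp_rot: [[-0.958, 0.001, 0.286], [-0.286, -0.0, -0.958], [-0.0, -1.0, 0.0]]
force: [-0.4, -0.2, 1.5]
opening: 0.0633
```

Request:
servo_tool([
  [0,0,0,0,0,0,255],
])

```text
time_s: 20.9
tcp_pos: [0.4536, 0.08, 0.0286]
tcp_rot: [[-0.958, 0.0, 0.286], [-0.286, -0.0, -0.958], [-0.0, -1.0, 0.0]]
force: [-0.9, 0.0, 2.8]
opening: 0.0631
```

Request:
servo_tool([
  [0,0,0.03,0,0,0,255],
  [0,0,0.055,0,0,0,255],
  [0.0075,-0.047,0.035,0,0,0,255],
  [0.0075,-0.047,0.035,0,0,0,255],
  [0.0075,-0.047,0.022,0,0,0,255],
  [0.0075,-0.047,0,0,0,0,255],
  [0.0075,-0.047,0,0,0,0,255],
  [0.0075,-0.047,0,0,0,0,255],
  [0.0075,-0.047,0,0,0,0,255],
  [0.0085,-0.046,0,0,0,0,255],
])

```text
time_s: 22.15
tcp_pos: [0.5141, -0.2964, 0.2046]
tcp_rot: [[-0.958, -0.001, 0.286], [-0.286, 0.001, -0.958], [0.0, -1.0, -0.001]]
force: [-0.0, -0.8, -0.7]
opening: 0.063
```

Request:
servo_tool([
  [0,0,0,0,0,0,255],
  [0,0,0,0,0,0,255],
  [0,0,0,0,0,0,255],
])

```text
time_s: 22.52
tcp_pos: [0.5142, -0.2937, 0.2052]
tcp_rot: [[-0.958, -0.0, 0.287], [-0.287, 0.001, -0.958], [0.0, -1.0, -0.001]]
force: [0.0, -0.1, -0.8]
opening: 0.0633
```

Run:
```python
from ov import *
snap('wrist','w12'); c=snap('scene','s12'); s=env.get_state(); R=s['tcp_rot']; p=s['tcp_pos']; print(p,s['force'],s['opening'])
x,y=.5145,-.2955
o=[(x,y,.150),(p[0],p[1],p[2]-.0286+.056),(p[0],p[1],p[2]-.0286+.01)]
overlay('w12',o,(60,60,460,384),1.8,'w12o')
overlay('s12',o,(270,60,370,180),4.8,'s12o')
```

```text
[ 0.51437565 -0.29389997  0.20542651] [-0.45325601  0.95386902 -1.16954615] 0.0632298504622455
```

View pics/w12o.png

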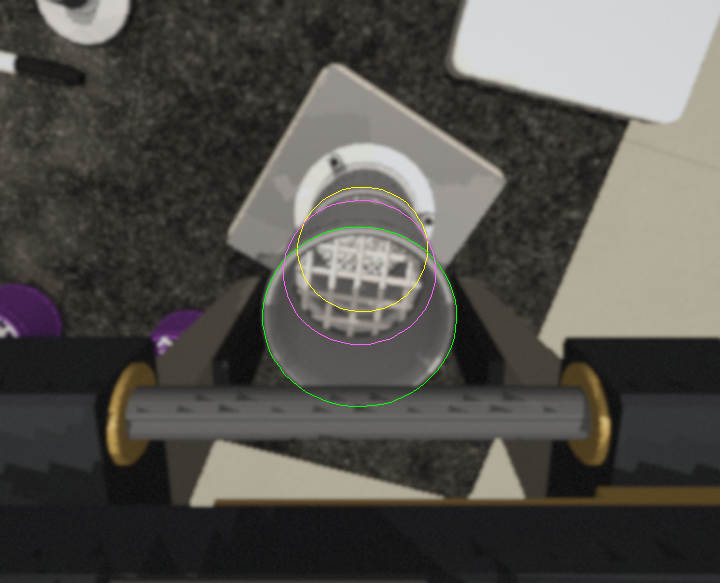

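View pics/s12o.png

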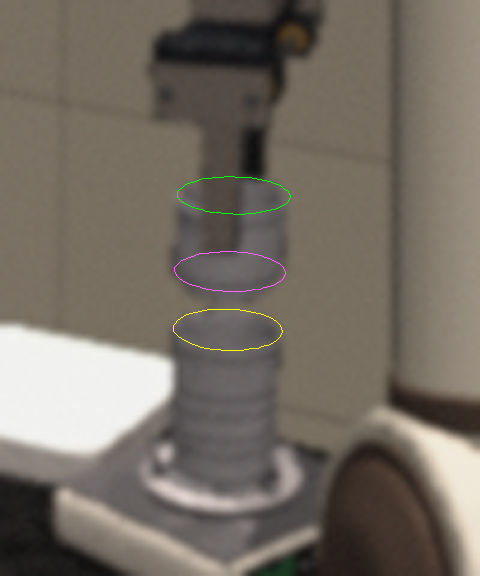

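Well aligned, so I'll lower it.

Request:
servo_tool([
  [0,-0.001,-0.012,0,0,0,255],
  [0,0,-0.01,0,0,0,255],
  [0,0,-0.006,0,0,0,255],
  [0,0,-0.004,0,0,0,255],
  [0,0,-0.002,0,0,0,255],
  [0,0,0,0,0,0,255],
])

```text
time_s: 23.38
tcp_pos: [0.5144, -0.2961, 0.1714]
tcp_rot: [[-0.958, 0.0, 0.286], [-0.286, -0.0, -0.958], [-0.0, -1.0, 0.0]]
force: [0.5, -0.8, -0.5]
opening: 0.063
```

Request:
servo_tool([
  [0,0,-0.001,0,0,0,255],
  [0,0,0,0,0,0,255],
])

```text
time_s: 23.62
tcp_pos: [0.5143, -0.2961, 0.1704]
tcp_rot: [[-0.958, 0.0, 0.286], [-0.286, -0.0, -0.958], [-0.0, -1.0, 0.0]]
force: [-0.3, -0.5, -0.6]
opening: 0.0635
```

Request:
servo_tool([
  [0,0,-0.001,0,0,0,255],
  [0,0,0,0,0,0,255],
])

```text
time_s: 23.88
tcp_pos: [0.5142, -0.296, 0.1692]
tcp_rot: [[-0.958, -0.0, 0.286], [-0.286, 0.0, -0.958], [0.0, -1.0, -0.0]]
force: [0.6, -0.2, -0.9]
opening: 0.0633
```

Request:
servo_tool([
  [0,0,-0.001,0,0,0,255],
  [0,0,0,0,0,0,255],
])

```text
time_s: 24.12
tcp_pos: [0.5144, -0.2961, 0.1686]
tcp_rot: [[-0.958, 0.0, 0.286], [-0.286, -0.0, -0.958], [-0.0, -1.0, 0.0]]
force: [-1.1, 0.6, 0.4]
opening: 0.0631
```

Request:
servo_tool([
  [0,0,-0.001,0,0,0,255],
  [0,0,0,0,0,0,255],
])

```text
time_s: 24.38
tcp_pos: [0.5146, -0.2962, 0.1685]
tcp_rot: [[-0.958, 0.001, 0.286], [-0.286, -0.001, -0.958], [-0.001, -1.0, 0.001]]
force: [-1.5, 1.2, 5.4]
opening: 0.0631
```

Request:
servo_tool([
  [0,0,0.001,0,0,0,255],
  [0,0,0,0,0,0,0],
  [0,0,0,0,0,0,0],
  [0,0,0,0,0,0,0],
  [0,0,0,0,0,0,0],
  [0,0,0.02,0,0,0,0],
  [0,0,0.04,0,0,0,0],
  [0,0,0.02,0,0,0,0],
])

```text
time_s: 25.38
tcp_pos: [0.515, -0.2966, 0.2508]
tcp_rot: [[-0.958, 0.003, 0.286], [-0.286, -0.002, -0.958], [-0.002, -1.0, 0.003]]
force: [0.8, 0.1, 0.6]
opening: 0.0923
```

Request:
servo_tool([
  [0.014,0.038,0,0,0,0,0],
  [0.014,0.038,0,0,0,0,0],
  [0.014,0.038,-0.01,0,0,0,0],
  [0.014,0.038,-0.03,0,0,0,0],
  [0.014,0.038,-0.04,0,0,0,0],
  [0.0135,0.0375,-0.03,0,0,0,0],
  [0,0,0,0,0,0,0],
  [0,0,0,0,0,0,0],
])

```text
time_s: 26.38
tcp_pos: [0.5982, -0.0692, 0.1391]
tcp_rot: [[-0.958, 0.001, 0.286], [-0.286, -0.001, -0.958], [-0.001, -1.0, 0.001]]
force: [-0.1, -0.2, 0.2]
opening: 0.092
```

Run:
```python
from ov import *
snap('wrist','w13'); c=snap('scene','s13'); s=env.get_state(); R=s['tcp_rot']; p=s['tcp_pos']; print(p,s['force'],s['opening'])
x,y=.598,-.0685
o=[(x,y,.012),(x,y,.048,.012),(x,y,.022,.012)]
overlay('w13',o,(60,60,460,344),2,'w13o')
x,y=.5145,-.2955
overlay('s13',[(x,y,.114),(x,y,.150),(x,y,.196),],(300,70,370,170),6,'s13o')
```

```text
[ 0.59861091 -0.06993916  0.13992962] [-0.09654854 -0.62054796  0.31658942] 0.0920664458642281
```

View pics/w13o.png

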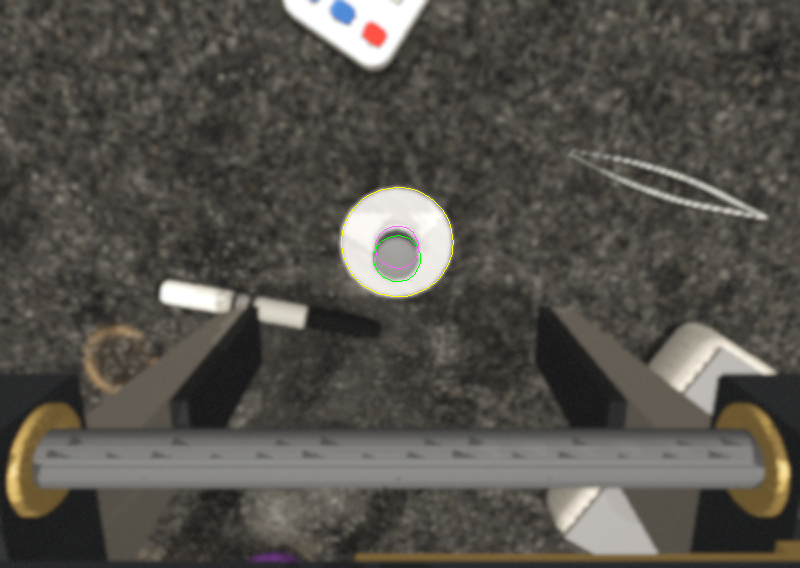

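View pics/s13o.png

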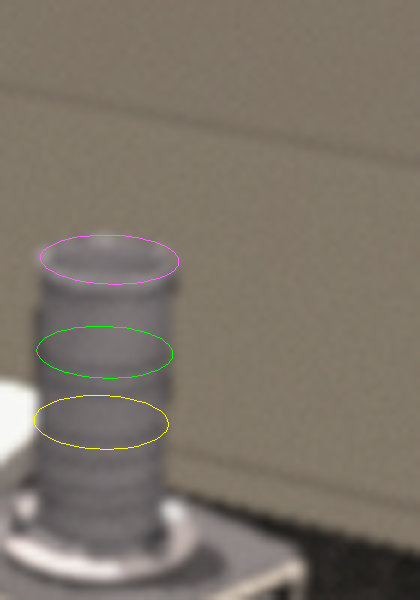

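Request:
servo_tool([
  [-0.0005,0.001,-0.03,0,0,0,100],
  [0,0,-0.04,0,0,0,100],
  [0,0,-0.025,0,0,0,100],
  [0,0,-0.01,0,0,0,100],
  [0,0,-0.008,0,0,0,100],
  [0,0,0,0,0,0,100],
  [0,0,0,0,0,0,100],
])

```text
time_s: 27.35
tcp_pos: [0.5982, -0.0678, 0.0265]
tcp_rot: [[-0.958, 0.002, 0.286], [-0.286, -0.001, -0.958], [-0.002, -1.0, 0.001]]
force: [0.3, 0.1, -0.0]
opening: 0.0562
```

Run:
```python
from ov import *
snap('wrist','w14'); c=snap('scene','s14'); s=env.get_state(); R=s['tcp_rot']; p=s['tcp_pos']; print(p,s['force'],s['opening'])
x,y=.598,-.0685
o=[(x,y,.012),(x,y,.048,.012),(x,y,.022,.012)]
overlay('w14',o,(60,60,460,384),1.8,'w14o')
overlay('s14',o,(210,140,290,220),6,'s14o')
```

```text
[ 0.5979786  -0.06770158  0.02622966] [-0.83557241 -0.06557997  0.29630698] 0.055723038651780736
```

View pics/w14o.png

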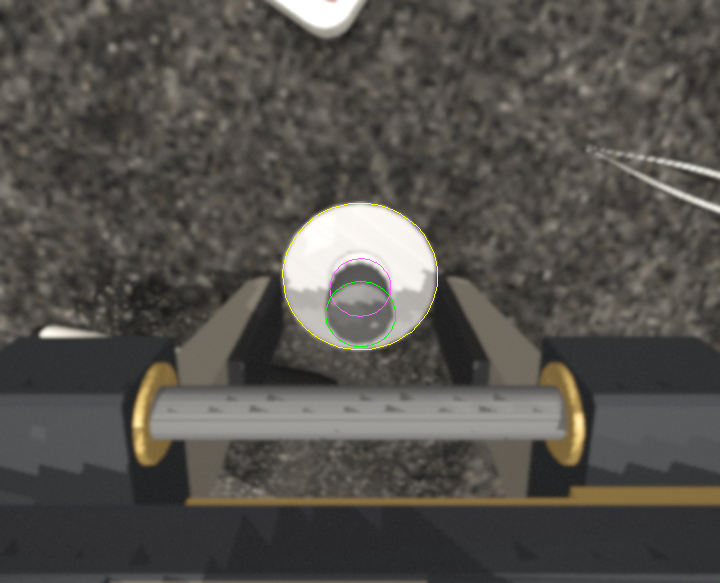

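View pics/s14o.png

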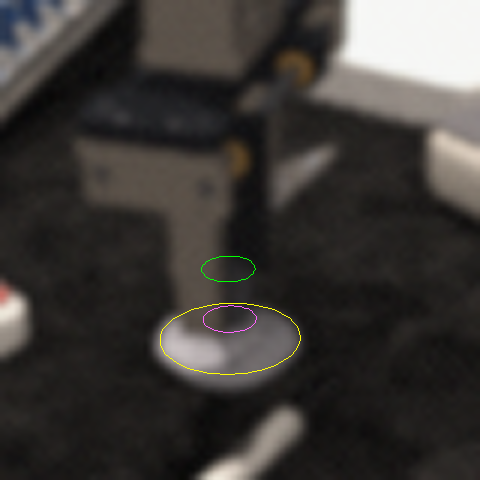

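Request:
servo_tool([
  [0,0,0,0,0,0,255],
  [0,0,0,0,0,0,255],
  [0,0,0,0,0,0,255],
  [0,0,0,0,0,0,255],
  [0,0,0,0,0,0,255],
  [0,0,0,0,0,0,255],
])

```text
time_s: 28.2
tcp_pos: [0.5973, -0.0675, 0.0253]
tcp_rot: [[-0.958, 0.0, 0.286], [-0.286, -0.0, -0.958], [-0.0, -1.0, 0.0]]
force: [0.0, 0.7, -0.4]
opening: 0.023
```

Request:
servo_tool([
  [0,0,0.03,0,0,0,255],
  [0,0,0.05,0,0,0,255],
  [0,0,0.05,0,0,0,255],
  [0,0,0.05,0,0,0,255],
  [-0.014,-0.038,0.04,0,0,0,255],
  [-0.014,-0.038,0,0,0,0,255],
  [-0.014,-0.038,0,0,0,0,255],
  [-0.014,-0.038,0,0,0,0,255],
  [-0.0135,-0.038,0,0,0,0,255],
  [-0.0135,-0.0385,0,0,0,0,255],
])

```text
time_s: 29.45
tcp_pos: [0.5136, -0.297, 0.2451]
tcp_rot: [[-0.958, -0.0, 0.286], [-0.286, 0.0, -0.958], [0.0, -1.0, -0.0]]
force: [1.0, -0.6, -0.9]
opening: 0.0232
```

Request:
servo_tool([
  [0,0,0,0,0,0,255],
  [0,0,0,0,0,0,255],
  [0,0,0,0,0,0,255],
])

```text
time_s: 29.82
tcp_pos: [0.5147, -0.2948, 0.2453]
tcp_rot: [[-0.958, 0.0, 0.287], [-0.287, 0.0, -0.958], [-0.0, -1.0, -0.0]]
force: [-0.1, -0.1, -0.3]
opening: 0.0232
```

Run:
```python
from ov import *
snap('wrist','w15'); c=snap('scene','s15'); s=env.get_state(); R=s['tcp_rot']; p=s['tcp_pos']; print(p,s['force'],s['opening'])
x,y=.5145,-.2957
f=p[2]-.0253
o=[(x,y,.196),(p[0],p[1],f+.012),(p[0],p[1],f+.048,.012)]
overlay('w15',o,(60,60,460,384),1.8,'w15o')
overlay('s15',o,(270,40,370,160),4.8,'s15o')
```

```text
[ 0.51471242 -0.29500546  0.24534663] [ 0.54853406 -0.39758092 -0.25158935] 0.023317412253509674
```

View pics/w15o.png

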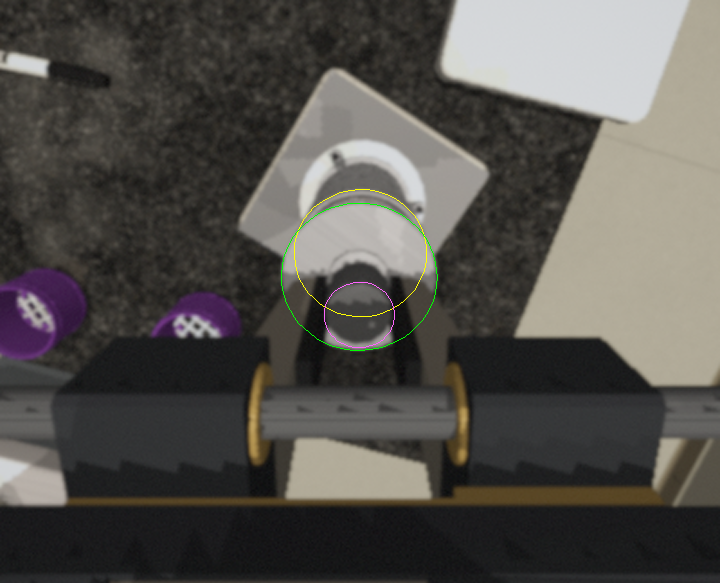

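View pics/s15o.png

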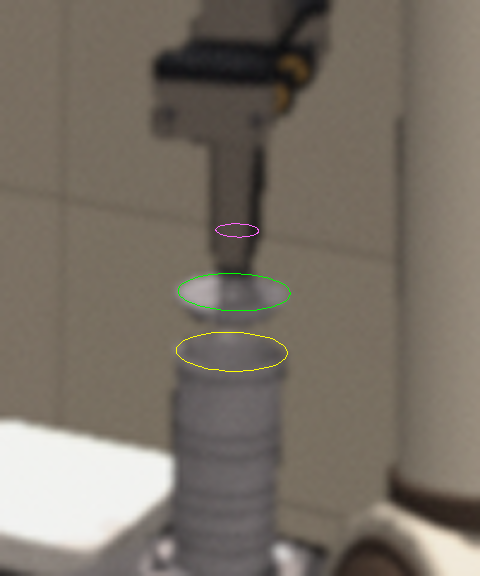

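Request:
servo_tool([
  [0,-0.0005,-0.012,0,0,0,255],
  [0,0,-0.01,0,0,0,255],
  [0,0,-0.004,0,0,0,255],
  [0,0,-0.003,0,0,0,255],
  [0,0,0,0,0,0,255],
])

```text
time_s: 30.55
tcp_pos: [0.5142, -0.2965, 0.2162]
tcp_rot: [[-0.958, -0.0, 0.286], [-0.286, 0.0, -0.958], [0.0, -1.0, -0.0]]
force: [-0.9, -0.3, -0.4]
opening: 0.0228
```

Request:
servo_tool([
  [0,0,-0.001,0,0,0,255],
  [0,0,0,0,0,0,255],
])

```text
time_s: 30.8
tcp_pos: [0.5144, -0.2966, 0.2155]
tcp_rot: [[-0.958, 0.0, 0.286], [-0.286, -0.0, -0.958], [-0.0, -1.0, 0.0]]
force: [-0.4, -0.2, 0.2]
opening: 0.0232
```

Request:
servo_tool([
  [0,0,-0.001,0,0,0,255],
  [0,0,0,0,0,0,255],
])

```text
time_s: 31.05
tcp_pos: [0.5143, -0.2965, 0.2142]
tcp_rot: [[-0.958, -0.0, 0.286], [-0.286, 0.0, -0.958], [0.0, -1.0, -0.0]]
force: [-0.5, 0.9, -0.7]
opening: 0.0233
```

Request:
servo_tool([
  [0,0,-0.001,0,0,0,255],
  [0,0,0,0,0,0,255],
])

```text
time_s: 31.3
tcp_pos: [0.5143, -0.2965, 0.2133]
tcp_rot: [[-0.958, 0.0, 0.286], [-0.286, -0.0, -0.958], [-0.0, -1.0, 0.0]]
force: [0.6, -0.4, -0.3]
opening: 0.0231
```

Request:
servo_tool([
  [0,0,-0.001,0,0,0,255],
  [0,0,0,0,0,0,255],
])

```text
time_s: 31.55
tcp_pos: [0.5145, -0.2966, 0.213]
tcp_rot: [[-0.958, 0.001, 0.286], [-0.286, -0.001, -0.958], [-0.001, -1.0, 0.001]]
force: [-1.2, 0.4, 3.7]
opening: 0.0229
```

Request:
servo_tool([
  [0,0,-0.001,0,0,0,255],
  [0,0,0,0,0,0,255],
])

```text
time_s: 31.8
tcp_pos: [0.5148, -0.2968, 0.213]
tcp_rot: [[-0.958, 0.002, 0.286], [-0.286, -0.001, -0.958], [-0.001, -1.0, 0.002]]
force: [-2.0, 1.2, 8.2]
opening: 0.0229
```

The lid is seated at the predicted height. Next: release, rise, back off and check.

Request:
servo_tool([
  [0,0,0.0015,0,0,0,255],
  [0,0,0,0,0,0,120],
  [0,0,0,0,0,0,120],
  [0,0,0,0,0,0,120],
  [0,0,0,0,0,0,120],
  [0,0,0.02,0,0,0,120],
  [0,0,0.04,0,0,0,120],
  [0,0,0.03,0,0,0,120],
])

```text
time_s: 32.8
tcp_pos: [0.5145, -0.2967, 0.3045]
tcp_rot: [[-0.958, 0.001, 0.286], [-0.286, -0.001, -0.958], [-0.001, -1.0, 0.001]]
force: [0.9, 0.3, 0.2]
opening: 0.0487
```

Request:
servo_tool([
  [-0.03,0.04,0,0,0,0,0],
  [-0.03,0.04,0,0,0,0,0],
  [-0.03,0.04,0,0,0,0,0],
  [-0.01,0.04,0,0,0,0,0],
  [0,0,0,0,0,0,0],
  [0,0,0,0,0,0,0],
])

```text
time_s: 33.55
tcp_pos: [0.4145, -0.137, 0.3029]
tcp_rot: [[-0.958, 0.0, 0.286], [-0.286, -0.001, -0.958], [-0.0, -1.0, 0.001]]
force: [-0.3, 0.1, -0.1]
opening: 0.0917
```

Run:
```python
from ov import *
snap('wrist','w16'); snap('scene','s16'); snap('top','t16'); s=env.get_state(); print(s['time_s'],s['tcp_pos'],s['force'],s['opening'])
x,y=.5145,-.2957
o=[(x,y,.114),(x,y,.150),(x,y,.196),(x,y,.2),(x,y,.236,.012)]
overlay('s16',o,(300,60,380,160),5.8,'s16o')
overlay('t16',o[2:],(180,60,436,300),3,'t16o')
overlay('w16',[],(0,0,512,384),1,'w16o')
```

```text
33.7 [ 0.4144847  -0.13735104  0.302603  ] [-0.73426322  0.20863072  0.16277462] 0.09198336227756626
```

View pics/s16o.png

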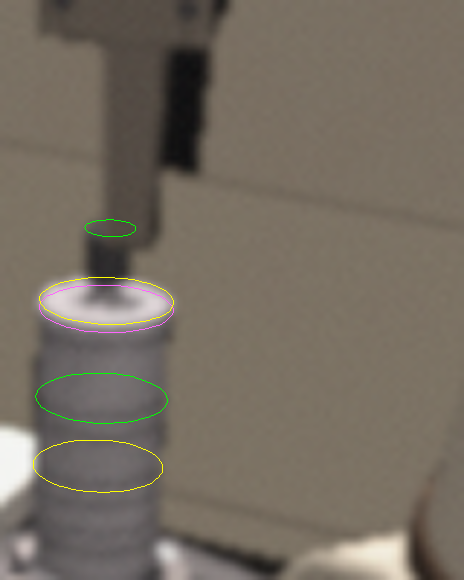

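View pics/t16.png

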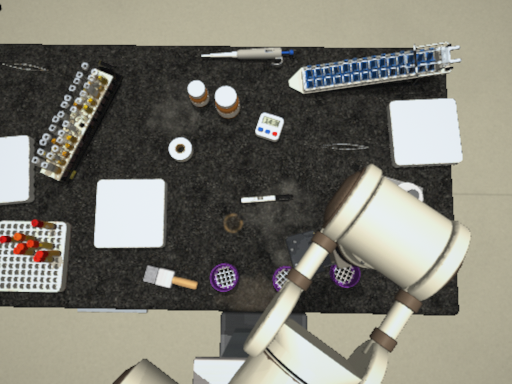

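View pics/s16.png

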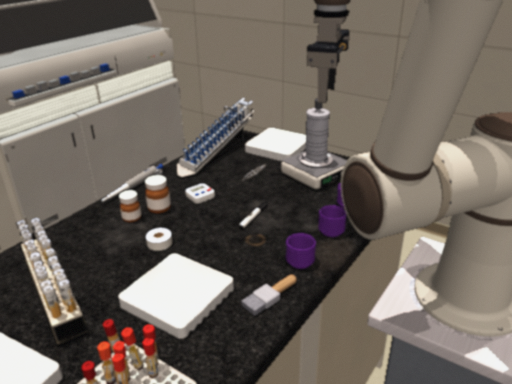

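The scene crop shows the lid disc level on the coarse rim. Its outline matches the predicted top at 0.200 m and its knob stands on the axis. The top view shows the bystanders and the purple sieves unmoved. The gripper is about 0.19 m clear to the side.

```bash
python3 -c "
from bench import env
print(env.job_done())"
```

```text
the job is handed in; nothing more can be done
None
```

The tower is built on the pan in the order asked: fine, medium, coarse, then lid. I handed the job in at about 34 s of the 109 s allowed.

- **Seating:** I lowered each part in 1 mm steps until an upward force of 5–9 N showed contact, then let go. All four stopped within 0.5 mm of the height worked out beforehand. The last camera overlay shows the sieve rims and the lid level and on the axis.
- **Bystanders:** The marker, label roll, timer, forceps and the purple look-alikes I could see are where they were. In the last top picture the arm hides part of that area. The purple sieve at (346,272) and most of the tower were checked in other views only.
- **What went wrong:** The first grasp of the fine sieve closed on air. The camera showed the fingertips at about the reported TCP height, not 22 mm ahead of it as the interface text says. Nothing noticeable moved. I regrasped lower, used the camera-based tip height from then on, and every later grasp held on the first try.

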